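# Back the strip feed wheel up one notch

## Task

The feed wheel of the strip feeder has been advanced one notch too far. Only pushing with a fingertip, never pinching: push the pawl's orange bar over to lift the pawl off the wheel, push the wheel back by its black knob (top of the wheel away from the robot), and tip the pawl down again so that the wheel ends one notch further back, resting against the pawl in that next notch; then move clear. Do not force anything, and leave the loose things lying around where they are.

Things in the scene. Friction and masses are not known exactly. Their poses are not given: they have to be found in the camera images.
- feeder: Strip feeder fixed to the table: grey base 150x94x10 mm, blue cheek plate (top 96 mm) behind the wheel. Origin: on the table under the wheel's axle. z up; x = where the top of the wheel goes when turned BACKWARD (away from the robot within 0.5 rad); y along the axle, wheel towards cheek. At y below -12, z over 20 mm only knob and crossbar stand out.
- axle (a point): Centre of the steel feed wheel, on its level axle 68 mm above the table (point axes as the feeder's). Wheel disc 12 mm thick (y -6 to +6 mm), 104 mm across the tips of its eight ratchet teeth (top 120 mm above the table), teeth 14 mm deep.
- wheel (a joint): Turn of the wheel, rad; growing = BACKWARD. One notch 0.785. Starts at -0.06 to 0, pawl in a notch. Pawl down: turns forward freely, backward only until the pawl catches a tooth, at 0.00 in this notch, 0.785 in the next one back (within 0.02). A pawl dropped with the wheel between about 0.15 and 0.78 catches at 0.785. Stays where left (friction, 1.3 N at the knob).
- knob (a point): Crank knob of the wheel: black round peg, 12 mm diameter, sticking out along feeder -y from y -6 to -50 mm. Point on its axis at feeder y -30 mm. Circle of 36 mm radius about the axle: at wheel value w, feeder x = 36 sin(w - 0.393), z = 68 + 36 cos(w - 0.393) mm; at the start x -14, z 101 mm.
- pawl (a joint): Swing of the pawl about its pivot (level, parallel to feeder y, at feeder x 67, z 77 mm), rad. 0 = nose fully down in a notch; on a tooth's back up to 0.3; 1.22 = lifted off, lying back on its stop. Growing = thumb lever goes to feeder +x. Moved by weight and light friction only: near 0.7 it tips over; left below 0.5 it falls onto the wheel, left above 0.9 it stays lifted.
- bar (a point): Orange crossbar on the pawl's thumb lever, 10 mm diameter, parallel to feeder y, from y +4 to -48 mm; point on its axis at y -28 mm, 70 mm from the pawl pivot. Feeder x 27, z 134 mm with the pawl down; x 67, z 147 mm half way; x 107, z 134 mm lifted. Pushed to feeder +x it lifts the nose off the wheel, pushed to -x it drops it back; under 1 N.
- strip: Lead strip on a flat grey carrier with a black tab, 38x90x9 mm, lying beside the feeder on the knob side. Loose, to be left alone; origin at the centre of its underside.
- tweezers: Curved black tweezers, 17x117x9 mm, lying beside the feeder on the cheek-plate side. Loose, to be left alone; origin at the centre of its underside.
- magazine: Light grey slotted strip magazine, 100x50x62 mm, at the left of the table. Loose, to be left alone; origin at the centre of its underside.
- flux_jar: Orange jar with a black cap, 48 mm across, 50 mm high, at the right. Loose, to be left alone; origin at the centre of its underside.
- bottle: White square bottle with a metal screw cap, 60x62x118 mm, at the right. Loose, to be left alone; origin at the centre of its underside.
- nose_pliers: Pliers with blue handles, 51x135x13 mm, at the left. Loose, to be left alone; origin at the centre of its underside.
- block: Steel setting block with an upright pin, 28x40x32 mm, at the right. Loose, to be left alone; origin at the centre of its underside.
- waffle: Black chip box with a clear, silvery lid, 50x50x14 mm, between the robot and the feeder, to the right. Loose, to be left alone; origin at the centre of its underside.

How it is judged:
By the outcome, as a careful person would: the job done as asked, in the order asked, and still so for the second after the job is handed in, with the robot touching nothing.
It also fails if it takes over 61 s, if anything falls off the work surface, if the arm or the gripper's body presses on something with over 40 N, if the wrist force passes 120 N, or if a joint passes its speed limit or range.

## Robot

A 6-joint arm with a two-finger parallel gripper is mounted at the origin on the work surface; the furniture and walls round the work are solid. World frame = base frame: x ahead of the robot, y to its left, z up, the work surface at z = 0. Lengths are in m, angles in rad, forces in N, time in s.
With the tool pointing down it reaches from about 0.35 to 0.8 m from the base axis. Payload 7.3 kg.
Tool frame: the origin (TCP) lies midway between the tips of the shut fingers; the grasp point (between the pads) lies 19 mm behind it; z points along the fingers, x is the direction in which the jaws open and shut, and the axes are right-handed (so a half turn about z gives the same grasp; the last joint's range is limited). The gripper opens to 85 mm and grips with 20 to 120 N. Pads are 22 mm wide; open, the fingers measure 114 mm over their backs; the gripper's body (76 mm by 85 mm) begins 54 mm behind the grasp point. The pads swing forward as they close: fully open they stand 13 mm farther back than shut.
Start: joints at [1.074, 0.342, 1.524, -0, 1.275, -0.146], TCP at [0.18, 0.493, 0.207] pointing down, gripper open.
Joint ranges: [-2.53, 2.53], [-0.77, 2.02], [0.04, 2.7], [-1, 4.14], [0.28, 2.66], [-3.11, 3.11]. Speed limits (rad/s): [2.57, 2.57, 3.14, 3.14, 3.14, 3.14].

## Interface

Orientations are given as a rotation vector (axis times angle).
In Python, from rig import robot, imaging, close_job, nets gives the robot as it stands.
- The arm moves only by the tool drive_tool, never from a script. Its argument "deltas" is a list that holds one entry, the list of rows, each a list of 7 numbers: the shift along the tool's x, y, z in mm, then the turn, a rotation vector about the tool's x, y, z in degrees, then the finger opening in mm, from 0 to 85.4. A call has 1 to 10 rows; each row shifts and turns the commanded pose from where the row before left it, along the tool's axes as they then stand; what a row does not reach is not made up. A row lasts 1/8 s, in which the tool goes at most 62.5 mm and 10.7 degrees, less where a joint would pass 70% of its speed; a pose out of reach is approached as far as the arm can. A call is refused whole if a number of a shift passes 62.5 or a number of a turn 10.7, either way. A call with a gripper value outside its range is refused whole. The fingers move at their own pace and stop on an object; "newtons" is the grip in N (left out, the last holds). Time passes only in rows, so rows that do not move let the fingers close. It gives the time, the measured TCP pose, the force and the opening at its end, in the units of the state.
- robot.get_state(): the state, without advancing time (a new reading comes with each control period).
- imaging.capture(name): name is "side" or "top"; returns a dict with "color" (400x640x3 uint8, blue, green, red), "mtx" (3x3 intrinsics, pixels), "extrinsics" (4x4, takes a point from camera to world coordinates). Camera axes: x right, y up, looking along -z (the intrinsics and any distortion apply to the point x, -y, -z); pixel columns grow to the right and rows downward; lengths in m; the calibration is good to about 2 mm. A picture is of the moment at which its call begins. There is no depth.
- close_job(): hands the job in, once; it reports no verdict.
Trained networks look in the newest picture that a camera, given by its name, has taken for a name from the list of things; names that differ only in an ending like _2 or _b are one class to them, and where a whole thing is asked for, a point or a joint stands for the part that bears it (a point fixed in the world has none). Each returns a list of dicts, best first, with "score" (0 to 1); they miss things now and then, are a little off and sometimes report something else, mostly with a low value. They report only what shows in the picture. A call takes as long as a camera call.
- nets.spot_in(camera, name): "centre" ([column, row] in pixels, amid what is visible of it).
- nets.silhouettes(camera, name): "mask" (400x640 bool, what is visible of it) and "centre" ([column, row] in pixels, amid what is visible of it).
The state is a dict: "clock": time; "joint_pos": joint angles; "qvel": joint speeds; "effort": joint torques, N m; "position": TCP position; "eef_rot": TCP orientation; "wrist_force": force on the tool from outside, world axes, zero at the start; "ft_torque": the same for the moment, N m; "width": finger opening in m.
Only numpy, scipy, OpenCV 4.12 (cv2) and the standard library are available. Lean on these libraries where they do the work, as an engineer would, in place of code of your own. Each camera call takes 0.05 s, during which the arm holds its last target.

## Working session

There is one attempt and no reset: what is moved stays moved. The work goes in short steps, Python scripts to look and compute and a tool call to move; the robot and the scene stay as the last step left them, time stands still between calls to the robot, and variables do not carry over. Pictures are saved under pics/ and viewed, and the job is handed in when it is done.

Besides the shell and the picture viewer there is one more tool, called after "Call:" as a command line: name --argument value ..., lists and objects as JSON in quotes. drive_tool: Moves the arm, as the interface text tells. Its arguments: {"type":"object","properties":{"deltas":{"type":"array","items":{"type":"array","items":{"type":"array","items":{"type":"number"}}}},"newtons":{"type":"number"}},"required":["deltas"]}

```bash
mkdir -p pics; ls; cat > h.py <<'E'
import numpy as np, cv2
from rig import robot, imaging, close_job, nets
from scipy.spatial.transform import Rotation as R
def shot(n,f):
    c=imaging.capture(n); cv2.imwrite('pics/'+f,c['color']); return c
def proj(c,P):
    P=np.atleast_2d(P); T=np.linalg.inv(c['extrinsics']); q=P@T[:3,:3].T+T[:3,3]
    q=q*[1,-1,-1]; u=q@c['mtx'].T; return u[:,:2]/u[:,2:]
def ray(c,px):
    d=np.linalg.inv(c['mtx'])@[px[0],px[1],1]; d=d*[1,-1,-1]
    E=c['extrinsics']; return E[:3,3],E[:3,:3]@d
def atz(c,px,z):
    o,d=ray(c,px); return o+d*(z-o[2])/d[2]
E
python3 - <<'E'
from h import *
for n in('top','side'):
    c=shot(n,n+'0.png'); print(n,c['mtx'].round(1).tolist(),c['extrinsics'].round(3).tolist(),[k for k in c])
    for k in('feeder','axle','wheel','knob','pawl','bar','strip','tweezers','magazine','waffle','bottle','flux_jar','block','nose_pliers'):
        print(k,[(np.round(d['centre'],1).tolist(),round(d['score'],2)) for d in nets.spot_in(n,k)[:2]])
s=robot.get_state();print(s)
E
```

```text
pics
top [[364.0, 0.0, 318.6], [0.0, 364.0, 197.0], [0.0, 0.0, 1.0]] [[-0.001, 0.991, -0.136, 0.318], [-1.0, -0.0, 0.007, -0.02], [0.007, 0.136, 0.991, 0.986], [0.0, 0.0, 0.0, 1.0]] ['color', 'mtx', 'extrinsics']
feeder [([287.5, 176.8], 0.96)]
axle [([286.6, 175.7], 0.71), ([286.1, 163.4], 0.64)]
wheel [([291.9, 180.7], 0.54)]
knob [([289.9, 178.4], 0.53), ([434.8, 197.1], 0.38)]
pawl [([283.6, 160.9], 0.61)]
bar [([197.6, 256.8], 0.53)]
strip [([321.6, 171.9], 0.81), ([447.6, 237.0], 0.54)]
tweezers []
magazine [([191.1, 190.1], 0.77)]
waffle [([377.1, 243.6], 0.69)]
bottle [([447.7, 236.2], 0.62)]
flux_jar [([433.6, 197.9], 0.91)]
block [([434.7, 166.1], 0.71), ([293.0, 180.7], 0.56)]
nose_pliers [([201.3, 253.7], 0.78), ([291.5, 180.5], 0.59)]
side [[426.5, 0.0, 319.1], [0.0, 426.5, 199.5], [0.0, 0.0, 1.0]] [[0.854, 0.283, -0.437, -0.01], [-0.52, 0.479, -0.707, -0.77], [0.009, 0.831, 0.556, 0.685], [0.0, 0.0, 0.0, 1.0]] ['color', 'mtx', 'extrinsics']
feeder [([321.0, 200.7], 0.73), ([431.3, 294.3], 0.68)]
axle [([321.7, 200.4], 0.83), ([340.0, 220.6], 0.15)]
wheel [([318.4, 190.4
[... 347 characters left out ...]
5.4, 189.7], 0.57)]
{'clock': 1.5, 'joint_pos': array([ 1.07400274e+00,  3.41975943e-01,  1.52409610e+00, -1.56462293e-05,
        1.27537925e+00, -1.45991072e-01]), 'qvel': array([-4.01184090e-04, -9.77232682e-05,  7.07247520e-04,  6.15946673e-04,
       -1.54655751e-03,  1.54261297e-03]), 'effort': array([-2.61289264e-03, -4.33571720e+01, -2.46260583e+01, -4.44394946e-04,
        3.68860792e-04,  2.78725565e-06]), 'position': array([0.18041066, 0.49305955, 0.20683537]), 'eef_rot': array([-2.57496078e+00, -1.79968552e+00, -2.09089438e-04]), 'wrist_force': array([-0.27118475,  0.65229877,  0.51313151]), 'ft_torque': array([ 0.0115917 , -0.0181547 ,  0.00323161]), 'width': 0.0851991635562816}
```

```bash
python3 - <<'E'
import cv2
a=cv2.imread('pics/top0.png')[110:250,200:400]; cv2.imwrite('pics/top0c.png',cv2.resize(a,None,fx=4,fy=4,interpolation=2))
a=cv2.imread('pics/side0.png')[120:260,230:430]; cv2.imwrite('pics/side0c.png',cv2.resize(a,None,fx=4,fy=4,interpolation=2))
E
```

```text
(no output)
```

View pics/top0c.png

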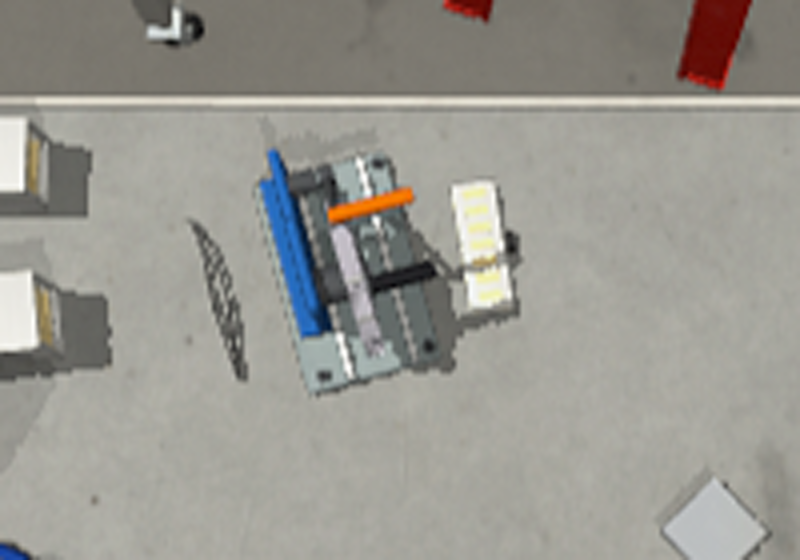

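View pics/side0c.png

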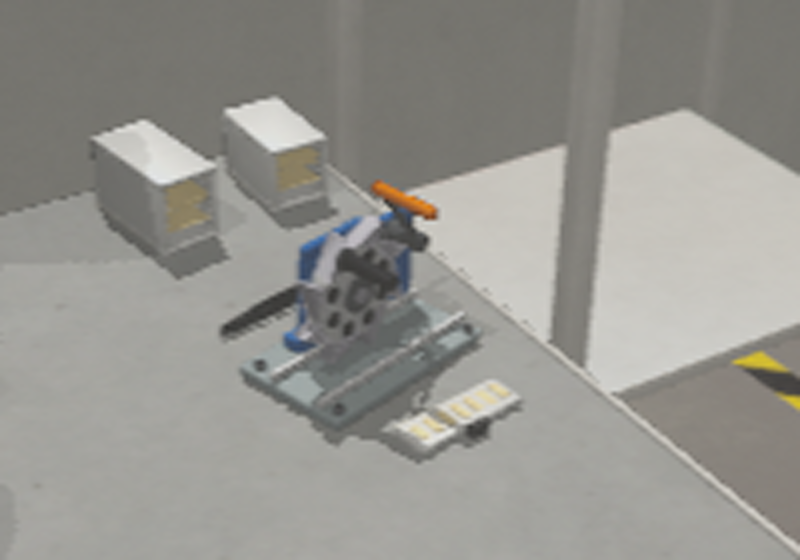

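View pics/top0.png

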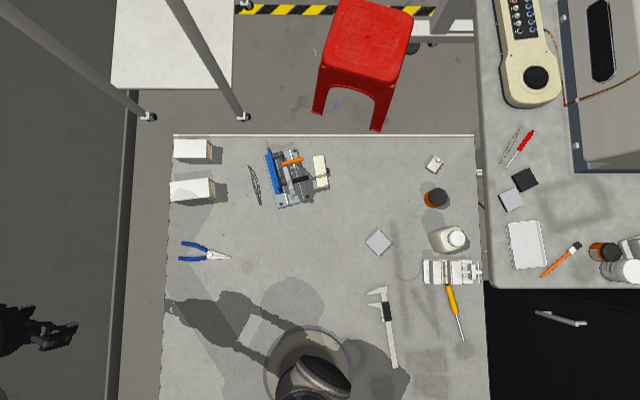

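View pics/side0.png

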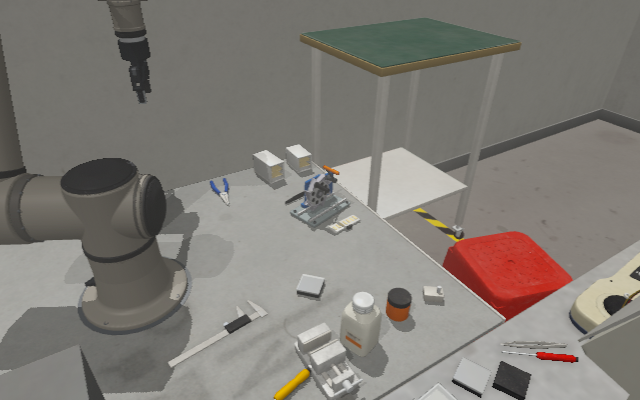

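```bash
cat > fit.py <<'E'
from h import *
import json
from scipy.optimize import least_squares
def F2W(p,f):
    x,y,a=p; f=np.atleast_2d(f)/1000.; c,s=np.cos(a),np.sin(a)
    return np.c_[x+c*f[:,0]-s*f[:,1], y+s*f[:,0]+c*f[:,1], f[:,2]]
E
python3 - <<'E'
from fit import *
ct=imaging.capture('top'); cs=imaging.capture('side')
import pickle; pickle.dump({n:{k:v for k,v in c.items() if k!='color'} for n,c in(('top',ct),('side',cs))},open('cams.pkl','wb'))
f=np.array([[27,4,134],[27,-48,134],[-14,-50,101]])
pt=np.array([[282.75,163.5],[303,158.5],[308,177.5]]); ps=np.array([[323.5,166.5],[339,173.25],[327,188]])
def res(p,two=True):
    W=F2W(p[:3],f); return np.r_[(proj(ct,W)-pt).ravel(),(proj(cs,W)-ps).ravel()]
r=least_squares(res,[0.4,0.05,0.2]); print(r.x,r.fun.round(1))
rt=least_squares(lambda p:res(p)[:6],r.x); print('top',rt.x,res(rt.x).round(1))
rs=least_squares(lambda p:res(p)[6:],r.x); print('side',rs.x,res(rs.x).round(1))
p=r.x; np.save('pose.npy',p)
# overlay
for n,c in(('top',ct),('side',cs)):
    im=cv2.resize(c['color'],None,fx=4,fy=4,interpolation=2)
    def pl(pts,col):
        q=((proj(c,F2W(p,pts))+.5)*4).astype(int); cv2.polylines(im,[q.reshape(-1,1,2)],False,col,1)
    t=np.linspace(0,6.28,40)
    pl(np.c_[52*np.sin(t),0*t-6,68+52*np.cos(t)],(0,255,0))
    pl([[27,4,134],[27,-48,134]],(0,0,255)); pl([[-14,-6,101],[-14,-50,101]],(0,255,255)); pl([[0,0,68],[67,0,77],[27,0,134]],(255,0,255))
    u=(proj(c,F2W(p,[[0,0,68]]))[0]*4).astype(int); x0,y0=u-[300,280]; cv2.imwrite(f'pics/ov_{n}.png',im[max(y0,0):y0+560,x0:x0+600])
E
```

```text
[0.49163932 0.05088404 0.22782432] [-0.7 -0.3  0.3 -0.1  0.2 -0.3  0.3 -0.8 -0.9 -0.3  0.1  2. ]
top [0.49108673 0.05073176 0.22777361] [-0.6 -0.1  0.3  0.1  0.3 -0.1  0.1 -0.7 -1.1 -0.2 -0.   2.1]
side [0.49299053 0.05218378 0.22738806] [-1.2 -0.9 -0.2 -0.6 -0.3 -0.8  0.4 -1.1 -0.7 -0.7  0.3  1.6]
```

View pics/ov_top.png

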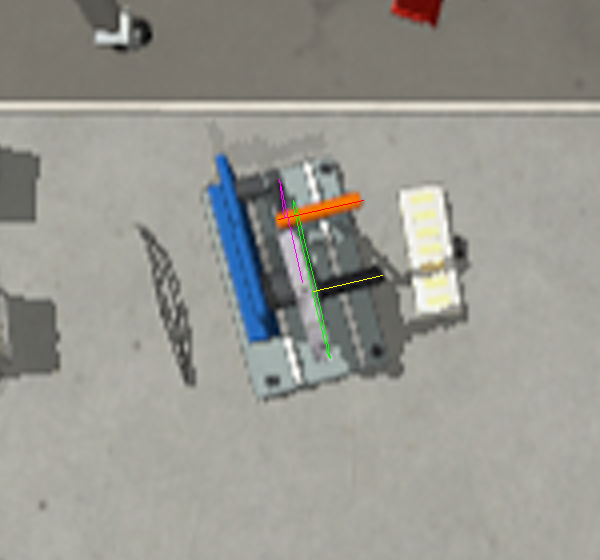

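View pics/ov_side.png

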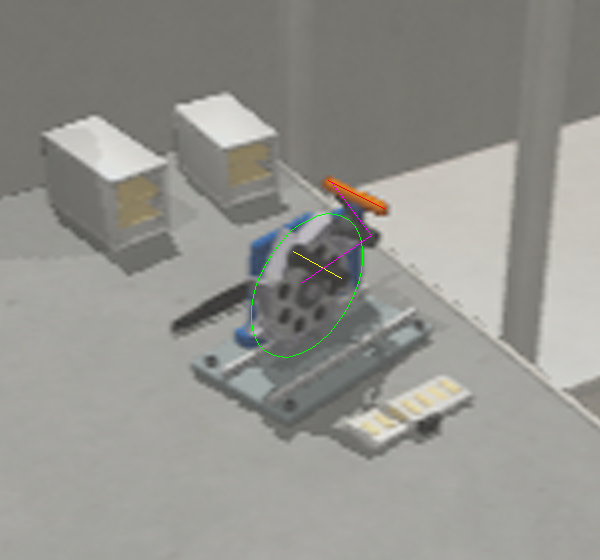

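```bash
cat > go.py <<'E'
from fit import *
import sys
p=np.load('pose.npy')
def st():
    s=robot.get_state(); Rm=R.from_rotvec(s['eef_rot']).as_matrix(); P=s['position']
    a=p[2]; c,sn=np.cos(a),np.sin(a); d=P[:2]-p[:2]
    f=np.array([c*d[0]+sn*d[1],-sn*d[0]+c*d[1],P[2]])*1000
    Rd=np.array([[-sn,c,0],[c,sn,0],[0,0,-1.]]).T
    wf=s['wrist_force']; ff=np.array([c*wf[0]+sn*wf[1],-sn*wf[0]+c*wf[1],wf[2]])
    print('t',round(s['clock'],2),'feeder mm',f.round(1),'F',ff.round(1),'w',round(s['width'],4),'turn deg tool',np.degrees(R.from_matrix(Rm.T@Rd).as_rotvec()).round(2))
    return s,f,Rm
if __name__=='__main__':
    s,f,Rm=st()
    if len(sys.argv)>3:
        t=np.array([float(v) for v in sys.argv[1:4]]); W=F2W(p,[t])[0]
        print('delta tool mm (current axes)',(Rm.T@(W-s['position'])*1000).round(1))
E
python3 go.py -20 -30 207
```

```text
t 1.6 feeder mm [-203.3  501.   206.8] F [ 0.3 -0.1 -0.1] w 0.0857 turn deg tool [ 0.000e+00 -1.000e-02 -3.315e+01]
delta tool mm (current axes) [-3.443e+02  4.439e+02 -2.000e-01]
```

Call:
drive_tool --deltas '[[[0,0,0,0,0,-8.29,0],[0,0,0,0,0,-8.29,0],[0,0,0,0,0,-8.29,0],[0,0,0,0,0,-8.28,0],[-50,17,0,0,0,0,0],[-50,17,0,0,0,0,0],[-50,17,0,0,0,0,0],[-50,17,0,0,0,0,0],[-50,17,0,0,0,0,0],[-50,17,0,0,0,0,0]]]'

```text
clock: 2.85
position: [0.3483, 0.2224, 0.207]
eef_rot: [1.954, 2.459, 0.001]
wrist_force: [0.9, 0.6, 0.2]
width: 0.0002
```

```bash
python3 go.py -20 -30 207
```

```text
t 2.85 feeder mm [-100.9  199.4  207. ] F [1.  0.4 0.2] w 0.0002 turn deg tool [ 0.05 -0.01  0.01]
delta tool mm (current axes) [-2.295e+02  8.090e+01  1.000e-01]
```

Call:
drive_tool --deltas '[[[-46,16,0,0,0,0,0],[-46,16,0,0,0,0,0],[-46,16,0,0,0,0,0],[-46,16,0,0,0,0,0],[-46,16,0,0,0,0,0],[0,0,20,0,0,0,0],[0,0,30,0,0,0,0],[0,0,30,0,0,0,0],[0,0,0,0,0,0,0]]]'

```text
clock: 3.98
position: [0.4759, 0.018, 0.1252]
eef_rot: [-1.952, -2.456, 0.004]
wrist_force: [0.2, 0.2, 0.0]
width: 0.0003
```

```bash
cat > look.py <<'E'
from go import *
n=sys.argv[1]
ims=[]
for k in ('top','side'):
    c=imaging.capture(k); u=proj(c,F2W(p,[[20,-10,90]]))[0].astype(int)
    ims.append(cv2.resize(c['color'][u[1]-50:u[1]+50,u[0]-50:u[0]+50],None,fx=4,fy=4,interpolation=2)); print(k,'origin',u-50)
cv2.imwrite(f'pics/{n}.png',np.hstack(ims)); st()
E
python3 look.py a1
```

```text
top origin [239 118]
side origin [275 132]
t 4.08 feeder mm [-20.9 -29.1 127.6] F [-0.2 -0.2  1.1] w 0.0 turn deg tool [ 0.04  0.01 -0.  ]
```

View pics/a1.png

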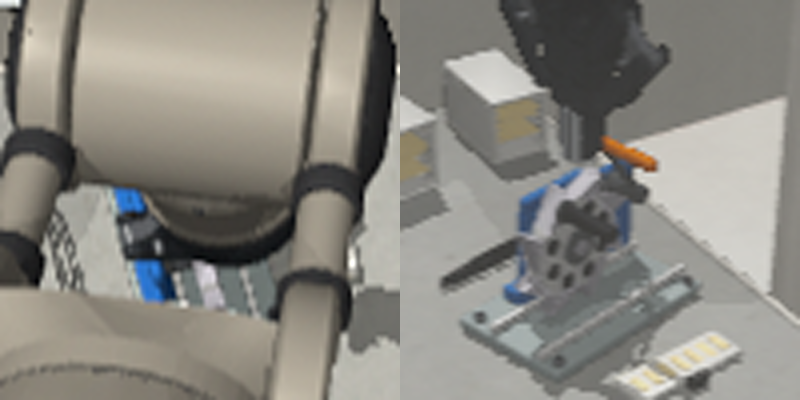

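```bash
python3 - <<'E'
from go import *; import pickle
c=pickle.load(open('cams.pkl','rb'))['side']
print((proj(c,F2W(p,[[-20.9,-29,127.6],[-20.9,-29,170],[27,-48,134],[27,4,134],[-10,-29,125]]))-[275,132])*4+[400,0])
E
```

```text
[[578.15411191 187.77327267]
 [578.82016988 129.00434072]
 [652.38541625 163.71790298]
 [595.05454454 134.85043067]
 [590.31762871 185.19556214]]
```

```bash
python3 - <<'E'
import cv2
a=cv2.imread('pics/a1.png')[60:240,500:700]; cv2.imwrite('pics/a1z.png',cv2.resize(a,None,fx=4,fy=3.3))
E
```

```text
(no output)
```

View pics/a1z.png

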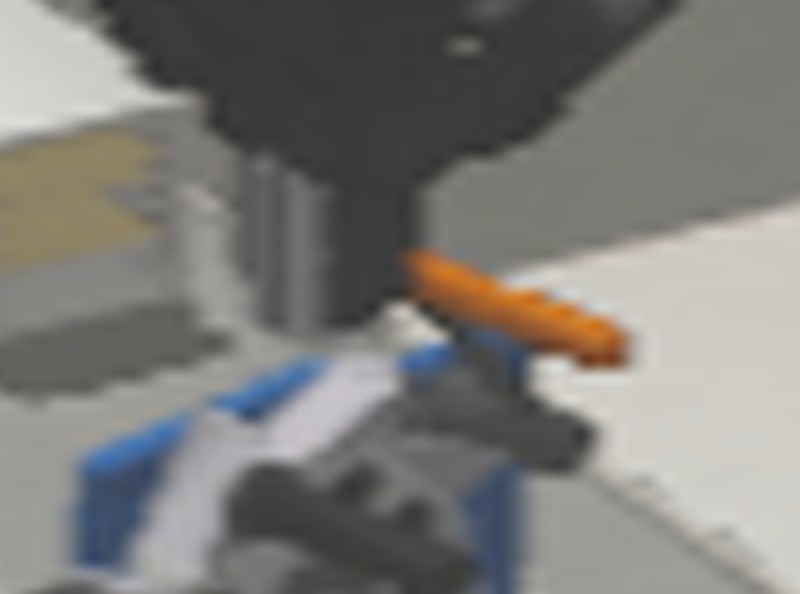

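```bash
python3 - <<'E'
from go import *
c=imaging.capture('side'); im=cv2.resize(c['color'][60:210,255:405],None,fx=4,fy=4,interpolation=2)
for q in F2W(p,[[-20.9,-29,127],[-20.9,-43,127],[-32,-43,127],[-10,-43,127],[-21,-29,147]]):
    u=((proj(c,q)[0]-[255,60]+.5)*4).astype(int); cv2.circle(im,tuple(int(v) for v in u),3,(0,0,255),-1)
cv2.imwrite('pics/a2.png',im); st()
E
```

```text
t 4.12 feeder mm [-20.5 -29.2 128. ] F [-0.8  0.6  1. ] w 0.0002 turn deg tool [0.12 0.04 0.  ]
```

View pics/a2.png

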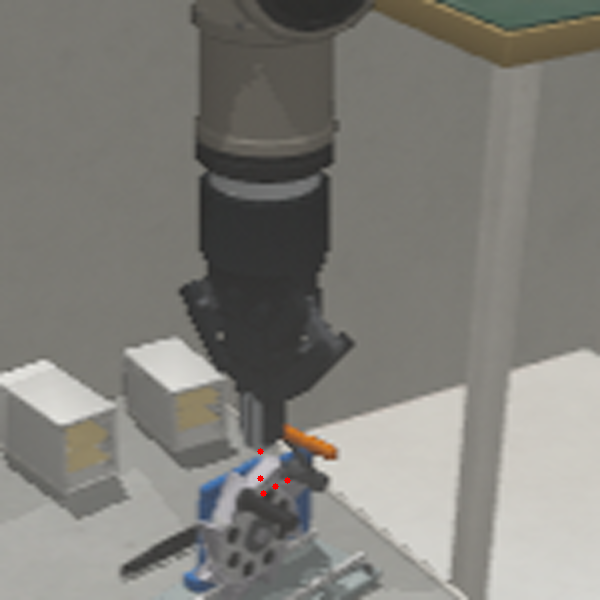

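```bash
python3 - <<'E'
from go import *; import pickle
C=pickle.load(open('cams.pkl','rb'))
P0=np.array([0.1804,0.493,0.220]); Rm=R.from_rotvec([-2.575,-1.8,0]).as_matrix()
a=cv2.imread('pics/side0.png'); im=cv2.resize(a[0:140,60:220],None,fx=4,fy=4,interpolation=2)
for d in(-50,0,50):
  for z in (0,-0.019):
    u=((proj(C['side'],P0+Rm@[d/1000,0,z])[0]-[60,0]+.5)*4).astype(int); print(u); cv2.circle(im,tuple(int(v) for v in u),3,(0,0,255) if z==0 else (0,255,0),-1)
cv2.imwrite('pics/a3.png',im)
E
```

```text
[338 450]
[332 424]
[348 423]
[342 398]
[357 399]
[351 374]
```

View pics/a3.png

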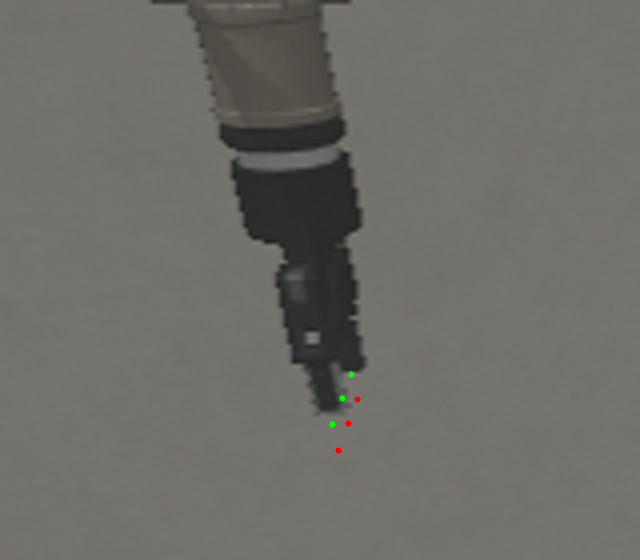

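Call:
drive_tool --deltas '[[[0,0,10,0,0,0,0],[0,10,6,0,0,0,0],[0,8,0,0,0,0,0],[0,0,0,0,0,0,0]]]'

```text
clock: 4.62
position: [0.4958, 0.0221, 0.1108]
eef_rot: [1.954, 2.46, 0.001]
wrist_force: [0.0, -0.1, 0.4]
width: 0.0002
```

```bash
cat > lk.py <<'E'
from go import *
n=sys.argv[1]; pts=[[float(v) for v in a.split(',')] for a in sys.argv[2:]]
c=imaging.capture('side'); o=[285,130]; im=cv2.resize(c['color'][o[1]:o[1]+90,o[0]:o[0]+100],None,fx=6,fy=6,interpolation=2)
for q in pts:
    u=((proj(c,F2W(p,[q]))[0]-o+.5)*6).astype(int); cv2.circle(im,tuple(int(v) for v in u),3,(0,0,255),-1)
cv2.imwrite(f'pics/{n}.png',im); st()
E
python3 lk.py b1 -2,-29,112 -2,-43,132 -2,-14,132
```

```text
t 4.67 feeder mm [ -3.  -29.  110.8] F [-0.1 -0.3 -0.5] w -0.0001 turn deg tool [ 0.   -0.    0.02]
```

View pics/b1.png

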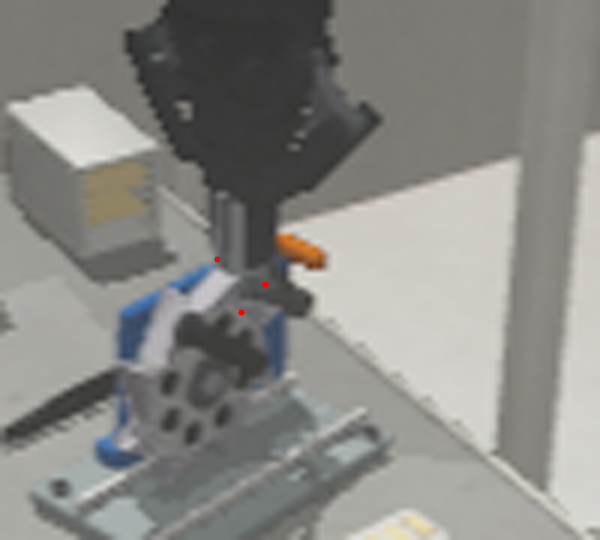

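Call:
drive_tool --deltas '[[[0,8,0,0,0,0,0],[0,0,4,0,0,0,0],[0,0,4,0,0,0,0],[0,4,0,0,0,0,0],[0,3,0,0,0,0,0],[0,3,0,0,0,0,0],[0,3,0,0,0,0,0],[0,3,0,0,0,0,0],[0,0,0,0,0,0,0]]]'

```text
clock: 5.8
position: [0.5186, 0.0274, 0.1028]
eef_rot: [1.954, 2.459, 0.0]
wrist_force: [-0.8, 0.2, 0.3]
width: -0.0003
```

```bash
python3 lk.py b2 
```

```text
t 5.85 feeder mm [ 20.8 -29.  102.8] F [-0.  -0.1  0.3] w 0.0002 turn deg tool [ 0.01 -0.    0.  ]
```

View pics/b2.png

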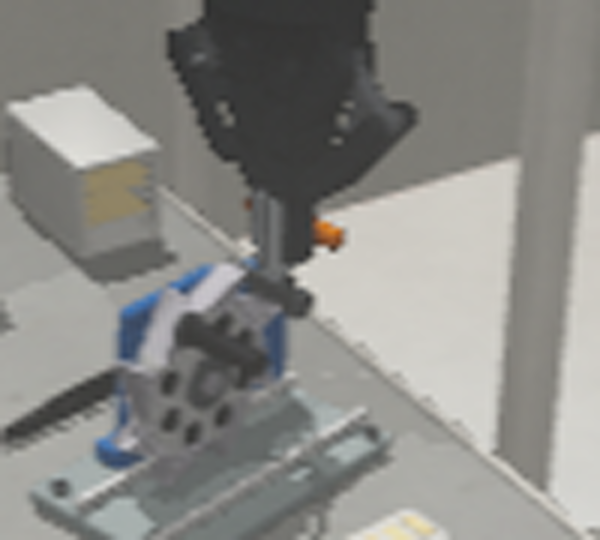

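Call:
drive_tool --deltas '[[[0,5,0,0,0,0,0],[0,5,0,0,0,0,0],[0,5,0,0,0,0,0],[0,5,0,0,0,0,0],[0,5,0,0,0,0,0],[0,5,0,0,0,0,0],[0,5,0,0,0,0,0],[0,5,0,0,0,0,0],[0,5,0,0,0,0,0],[0,5,0,0,0,0,0]]]'

```text
clock: 7.1
position: [0.5674, 0.0387, 0.1028]
eef_rot: [1.955, 2.46, 0.0]
wrist_force: [0.8, 1.2, 0.3]
width: 0.0002
```

Call:
drive_tool --deltas '[[[0,4,0,0,0,0,0],[0,4,0,0,0,0,0],[0,0,0,0,0,0,0]]]'

```text
clock: 7.48
position: [0.575, 0.0405, 0.1028]
eef_rot: [1.954, 2.46, 0.0]
wrist_force: [0.1, -0.5, -0.5]
width: 0.0002
```

```bash
python3 lk.py b3 107,-48,134 107,4,134
```

```text
t 7.53 feeder mm [ 78.7 -28.9 102.7] F [-0.3 -0.8 -0.5] w 0.0001 turn deg tool [-0.01 -0.01  0.  ]
```

View pics/b3.png

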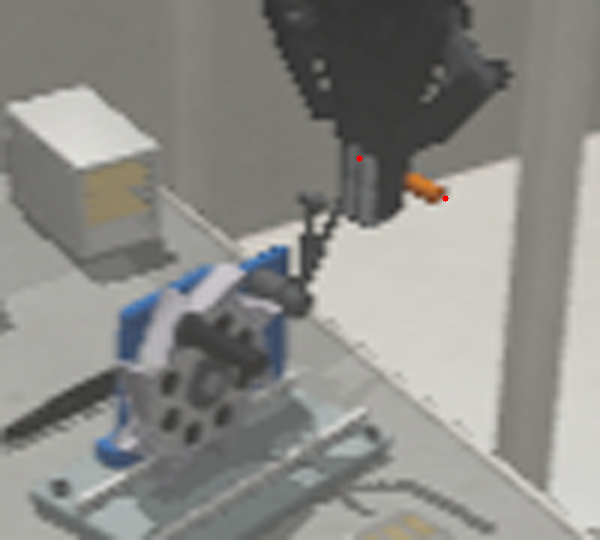

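Call:
drive_tool --deltas '[[[0,-5,0,0,0,0,0],[0,-10,-20,0,0,0,0],[0,-40,-10,0,0,0,0],[-4,-40,0,0,0,0,0],[-3,-28,0,0,0,0,0],[0,0,0,-10,0,0,0],[0,0,0,-10,0,0,0],[0,0,0,0,0,0,0]]]'

```text
clock: 8.52
position: [0.4524, 0.0061, 0.1316]
eef_rot: [1.808, 2.269, 0.399]
wrist_force: [0.9, -0.5, -0.6]
width: 0.0
```

```bash
python3 lk.py c1 107,-48,134 107,4,134; python3 go.py -34 -36 67
```

```text
t 8.57 feeder mm [-45.8 -35.8 132.8] F [ 1.2 -0.4  0.8] w -0.0 turn deg tool [19.93 -0.02 -0.11]
t 8.57 feeder mm [-45.8 -35.8 132.8] F [ 1.2 -0.4  0.8] w -0.0 turn deg tool [19.93 -0.02 -0.11]
delta tool mm (current axes) [ -0.2 -11.3  65.9]
```

View pics/c1.png

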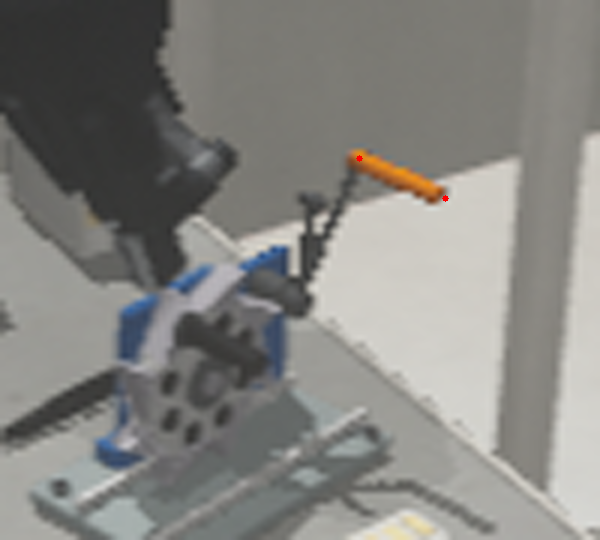

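Call:
drive_tool --deltas '[[[0,-16,0,0,0,0,0],[0,0,30,0,0,0,0],[0,0,36,0,0,0,0],[0,0,0,0,0,0,0]]]'

```text
clock: 9.07
position: [0.4643, 0.0081, 0.0638]
eef_rot: [1.805, 2.273, 0.399]
wrist_force: [0.0, -0.5, -0.3]
width: 0.0001
```

```bash
python3 lk.py c2 -14,-6,101 -14,-50,101 -46,-36,86; python3 go.py 0 -36 67
```

```text
t 9.12 feeder mm [-36.1 -35.7  65. ] F [-1.1 -0.2  0.9] w 0.0002 turn deg tool [19.9  -0.09  0.05]
t 9.12 feeder mm [-36.1 -35.7  65. ] F [-1.1 -0.2  0.9] w 0.0002 turn deg tool [19.9  -0.09  0.05]
delta tool mm (current axes) [-0.3 34.6 10.4]
```

View pics/c2.png

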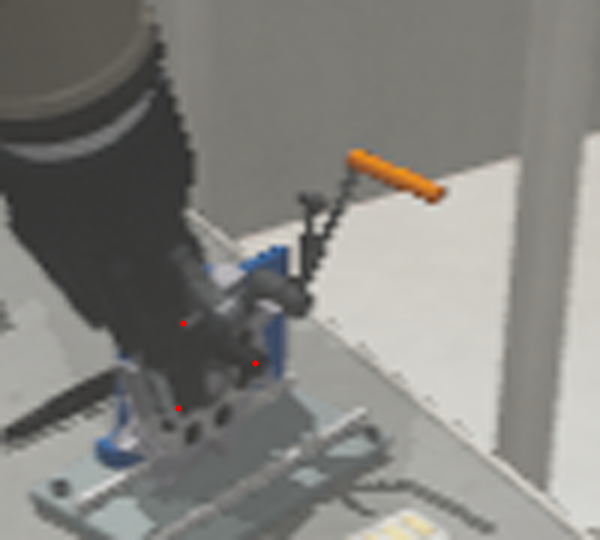

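Call:
drive_tool --deltas '[[[0,4.7,1.7,0,0,0,0],[0,4.7,1.7,0,0,0,0],[0,4.7,1.7,0,0,0,0],[0,3.76,1.36,0,0,0,0],[0,3.76,1.36,0,0,0,0],[0,3.76,1.36,0,0,0,0],[0,3.76,1.36,0,0,0,0],[0,0,0,0,0,0,0]]]'

```text
clock: 10.12
position: [0.4946, 0.0146, 0.0654]
eef_rot: [1.802, 2.268, 0.4]
wrist_force: [0.3, 0.4, 0.2]
width: 0.0
```

```bash
cat > kp.py <<'E'
from go import *
print([ (round(w,2)) for w in ()]);
E
python3 lk.py c3 0,-50,104 7.4,-50,103 -14,-50,101
```

```text
t 10.18 feeder mm [ -5.4 -36.1  65.5] F [ 0.5  1.5 -0.2] w -0.0001 turn deg tool [2.004e+01 2.000e-02 0.000e+00]
```

View pics/c3.png

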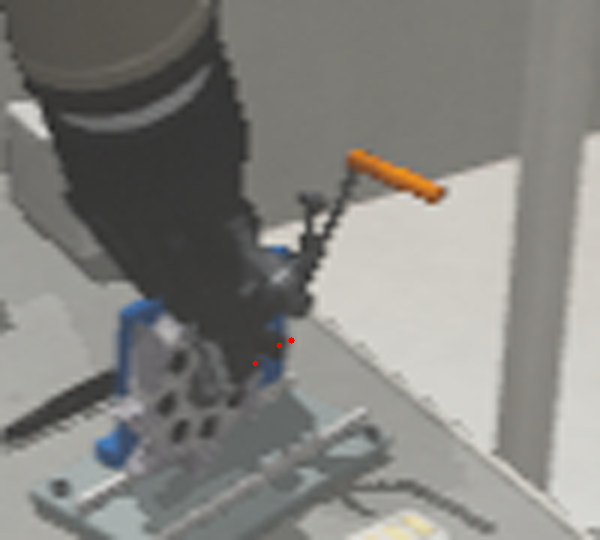

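Call:
drive_tool --deltas '[[[0,3.3,1.2,0,0,0,0],[0,3.3,1.2,0,0,0,0],[0,0,0,0,0,0,0],[0,-10,0,0,0,0,0],[0,-20,0,0,0,0,0],[0,0,0,0,0,0,0]]]'

```text
clock: 10.92
position: [0.4718, 0.0098, 0.0545]
eef_rot: [1.805, 2.269, 0.399]
wrist_force: [0.8, 0.5, -0.2]
width: -0.0003
```

```bash
python3 lk.py c4 0,-50,104 7.4,-50,103 14,-50,101
```

```text
t 10.97 feeder mm [-27.4 -36.1  55.1] F [0.1 0.1 0.2] w 0.0001 turn deg tool [19.99 -0.   -0.07]
```

View pics/c4.png

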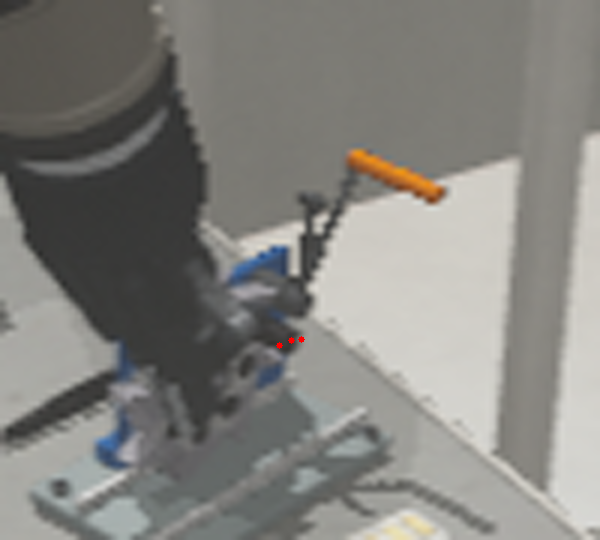

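Call:
drive_tool --deltas '[[[0,0,-50,0,0,0,0],[0,0,-56,0,0,0,0],[0,0,0,10,0,0,0],[0,0,0,10,0,0,0],[7,50,0,0,0,0,0],[0,50,0,0,0,0,0],[0,50,0,0,0,0,0],[0,50,0,0,0,0,0],[0,0,0,0,0,0,0]]]'

```text
clock: 12.1
position: [0.6342, 0.0543, 0.1535]
eef_rot: [1.953, 2.459, 0.001]
wrist_force: [-0.1, 0.1, 0.2]
width: 0.0002
```

```bash
python3 lk.py d1 107,-48,134 107,4,134 ; python3 go.py 140 -29 103
```

```text
t 12.15 feeder mm [137.8 -28.8 153.7] F [-0.4  0.2 -0. ] w 0.0001 turn deg tool [-0.03  0.02  0.02]
t 12.15 feeder mm [137.8 -28.8 153.7] F [-0.4  0.2 -0. ] w 0.0001 turn deg tool [-0.03  0.02  0.02]
delta tool mm (current axes) [-0.1  2.2 50.7]
```

View pics/d1.png

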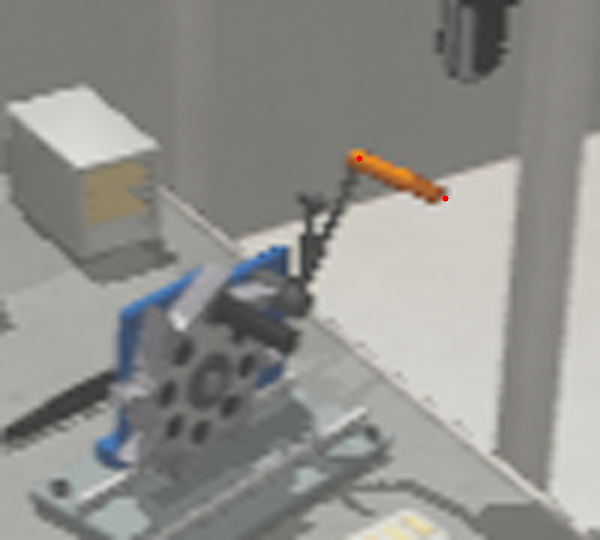

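Call:
drive_tool --deltas '[[[0,3,10,0,0,0,0],[0,0,22,0,0,0,0],[0,0,20,0,0,0,0],[0,-6,0,0,0,0,0],[0,-6,0,0,0,0,0],[0,-5,0,0,0,0,0],[0,-5,0,0,0,0,0],[0,-5,0,0,0,0,0],[0,-5,0,0,0,0,0],[0,-5,0,0,0,0,0]]]'

```text
clock: 13.4
position: [0.5979, 0.0458, 0.1027]
eef_rot: [-1.955, -2.459, 0.0]
wrist_force: [-0.9, 0.2, -0.4]
width: 0.0002
```

Call:
drive_tool --deltas '[[[0,-5,0,0,0,0,0],[0,-5,0,0,0,0,0],[0,-5,0,0,0,0,0],[0,-5,0,0,0,0,0],[0,-5,0,0,0,0,0],[0,-5,0,0,0,0,0],[0,0,0,0,0,0,0]]]'

```text
clock: 14.28
position: [0.5688, 0.039, 0.1028]
eef_rot: [-1.955, -2.459, -0.0]
wrist_force: [-0.3, -0.9, -0.1]
width: 0.0001
```

```bash
python3 lk.py d2 46,-48,144 46,4,144
```

```text
t 14.32 feeder mm [ 72.7 -29.  102.8] F [ 0.2 -0.2 -0.3] w 0.0001 turn deg tool [ 0.01 -0.   -0.  ]
```

View pics/d2.png

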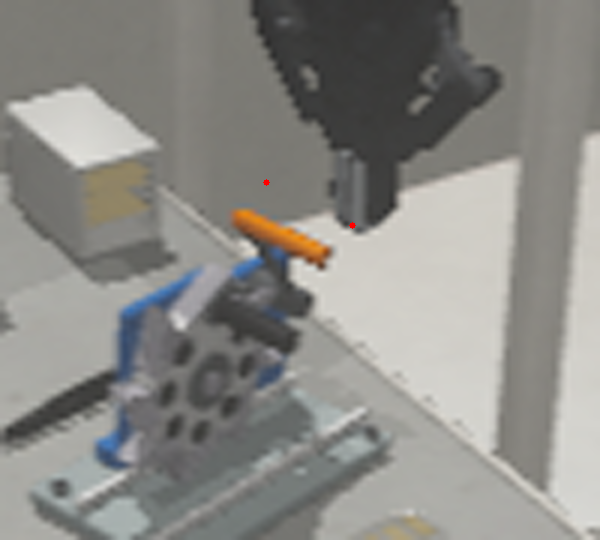

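Call:
drive_tool --deltas '[[[0,10,-20,0,0,0,0],[0,0,-35,0,0,0,0],[0,-50,0,0,0,0,0],[-7,-50,0,0,0,0,0],[0,-43,0,-7,0,0,0],[0,0,0,-10,0,0,0],[0,0,0,-3,0,0,0],[0,0,50,0,0,0,0],[0,0,48,0,0,0,0],[0,0,0,0,0,0,0]]]'

```text
clock: 15.58
position: [0.4722, 0.0105, 0.0626]
eef_rot: [1.808, 2.274, 0.397]
wrist_force: [-0.9, 0.1, 0.3]
width: -0.0001
```

```bash
python3 lk.py e1 7,-50,103 14,-50,101
```

```text
t 15.62 feeder mm [-27.4 -35.4  64.7] F [-0.2  0.   1.2] w -0.0002 turn deg tool [ 1.982e+01 -1.200e-01  1.000e-02]
```

View pics/e1.png

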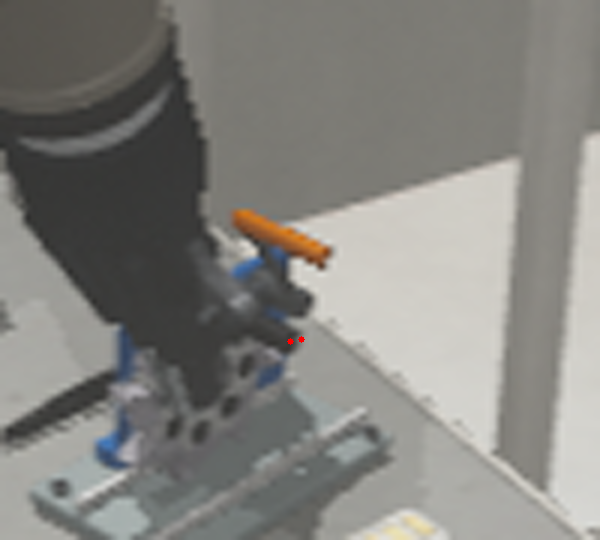

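Call:
drive_tool --deltas '[[[0,6.6,2.4,0,0,0,0],[0,6.6,2.4,0,0,0,0],[0,6.6,2.4,0,0,0,0],[0,4.7,1.7,0,0,0,0],[0,1.9,0.7,0,0,0,0],[0,1.9,0.7,0,0,0,0],[0,0.9,0.35,0,0,0,0],[0,0,0,0,0,0,0]]]'

```text
clock: 16.62
position: [0.5037, 0.017, 0.0654]
eef_rot: [1.803, 2.269, 0.4]
wrist_force: [-0.6, 0.4, 0.2]
width: -0.0001
```

```bash
python3 lk.py e2 7,-50,103 14,-50,101
```

```text
t 16.68 feeder mm [  4.1 -35.8  65.4] F [-1.5  1.6 -0.5] w 0.0001 turn deg tool [19.97 -0.03 -0.  ]
```

View pics/e2.png

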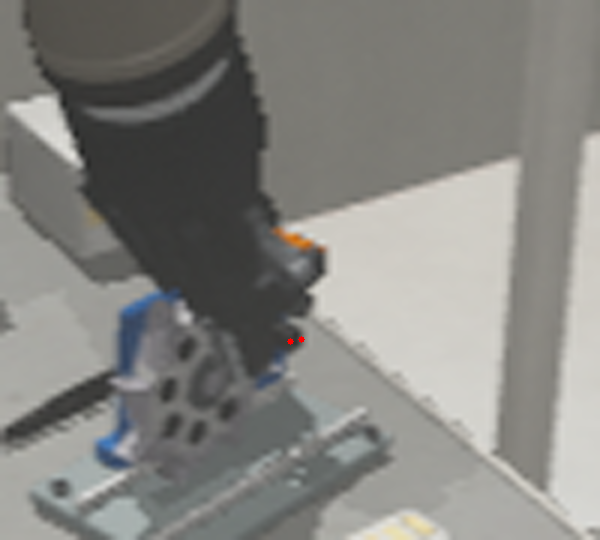

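Call:
drive_tool --deltas '[[[0,0.94,0.34,0,0,0,0],[0,0.94,0.34,0,0,0,0],[0,0,0,0,0,0,0]]]'

```text
clock: 17.05
position: [0.5057, 0.0174, 0.0654]
eef_rot: [1.803, 2.269, 0.4]
wrist_force: [-2.6, 0.3, -2.9]
width: 0.0
```

Call:
drive_tool --deltas '[[[0,0.94,0.34,0,0,0,0],[0,0,0,0,0,0,0]]]'

```text
clock: 17.3
position: [0.5068, 0.0175, 0.0654]
eef_rot: [1.803, 2.269, 0.4]
wrist_force: [-2.9, -0.1, -3.7]
width: -0.0001
```

```bash
python3 lk.py e3 7,-50,103 14,-50,101
```

```text
t 17.35 feeder mm [  7.2 -35.9  65.5] F [-3.2  1.  -2.8] w 0.0004 turn deg tool [ 1.998e+01 -1.000e-02 -0.000e+00]
```

View pics/e3.png

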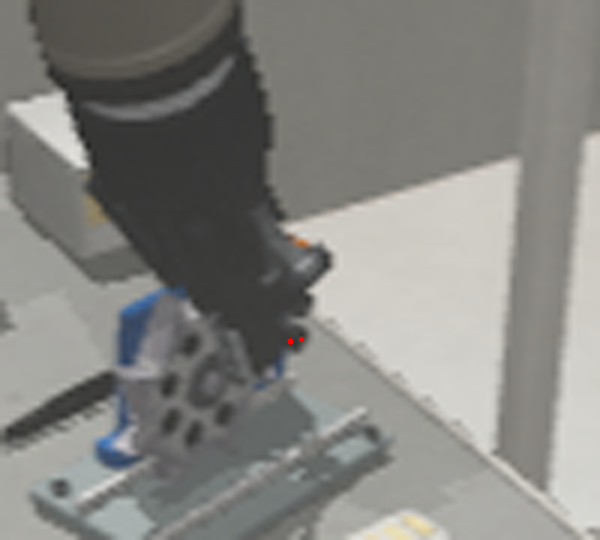

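Call:
drive_tool --deltas '[[[0,0.82,0.67,0,0,0,0],[0,0,0,0,0,0,0]]]'

```text
clock: 17.6
position: [0.5079, 0.0178, 0.0652]
eef_rot: [1.803, 2.269, 0.4]
wrist_force: [-2.3, 0.2, -2.0]
width: 0.0001
```

Call:
drive_tool --deltas '[[[0,0.82,0.67,0,0,0,0],[0,0,0,0,0,0,0]]]'

```text
clock: 17.85
position: [0.5086, 0.018, 0.0649]
eef_rot: [1.803, 2.269, 0.4]
wrist_force: [-4.3, -1.0, 1.1]
width: 0.0003
```

```bash
python3 lk.py e4 7,-50,103 14,-50,101
```

```text
t 17.9 feeder mm [  9.1 -35.9  64.9] F [-5.2  1.1 -1.5] w 0.0 turn deg tool [ 1.998e+01 -1.000e-02  0.000e+00]
```

View pics/e4.png

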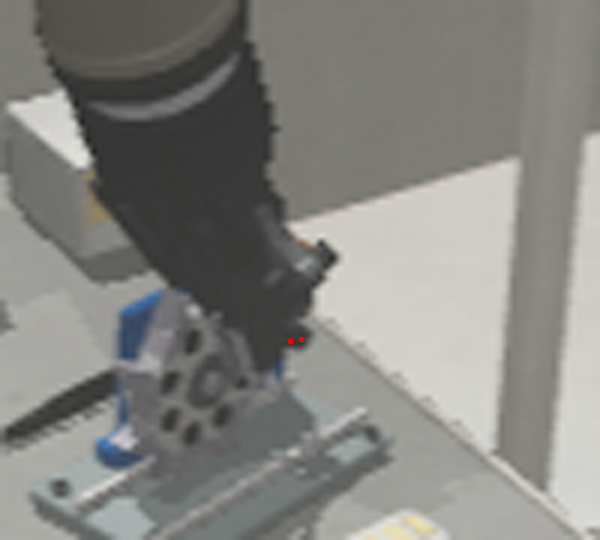

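Call:
drive_tool --deltas '[[[0,0.6,0.4,0,0,0,0],[0,0,0,0,0,0,0]]]'

```text
clock: 18.15
position: [0.5088, 0.0182, 0.0645]
eef_rot: [1.803, 2.27, 0.399]
wrist_force: [-5.9, -1.3, 1.7]
width: 0.0
```

```bash
python3 go.py
```

```text
t 18.15 feeder mm [  9.3 -35.7  64.5] F [-6.1  0.1  1.7] w 0.0 turn deg tool [ 1.993e+01 -3.000e-02  1.000e-02]
```

Call:
drive_tool --deltas '[[[0,-5,0,0,0,0,0],[0,-20,0,0,0,0,0],[0,-10,-20,0,0,0,0],[0,0,-50,0,0,0,0],[0,0,-50,0,0,0,0],[0,-40,0,8,0,0,0],[50,-40,0,8,0,0,0],[50,-40,0,4,0,0,0],[50,0,0,0,0,0,0],[50,0,0,0,0,0,0]]]'

```text
clock: 19.4
position: [0.2819, 0.17, 0.1418]
eef_rot: [1.954, 2.457, 0.006]
wrist_force: [0.8, 0.1, 0.9]
width: 0.0001
```

Call:
drive_tool --deltas '[[[50,0,0,0,0,0,0],[50,0,0,0,0,0,0],[0,0,0,0,0,0,0]]]'

```text
clock: 19.77
position: [0.2584, 0.2687, 0.1415]
eef_rot: [1.948, 2.465, 0.006]
wrist_force: [-0.4, -0.2, -0.2]
width: 0.0002
```

```bash
python3 - <<'E'
from go import *
st(); ims=[]
for k in ('top','side'):
    c=imaging.capture(k); cv2.imwrite(f'pics/f_{k}.png',c['color'])
    u=proj(c,F2W(p,[[20,-10,90]]))[0].astype(int); h=33
    im=cv2.resize(c['color'][u[1]-h:u[1]+h,u[0]-h:u[0]+h],None,fx=6,fy=6,interpolation=2)
    for q,col in (([14,-50,101],(0,0,255)),([14,-6,101],(0,0,255)),([27,-48,134],(0,255,0)),([27,4,134],(0,255,0)),([-14,-50,101],(255,0,255))):
        v=((proj(c,F2W(p,[q]))[0]-u+h+.5)*6).astype(int); cv2.circle(im,tuple(int(a) for a in v),2,col,-1)
    ims.append(im)
cv2.imwrite('pics/f.png',np.hstack(ims))
E
```

```text
t 19.77 feeder mm [-178.   264.9  141.5] F [-0.5 -0.1 -0.2] w 0.0002 turn deg tool [ 0.17 -0.13  0.31]
```

View pics/f.png

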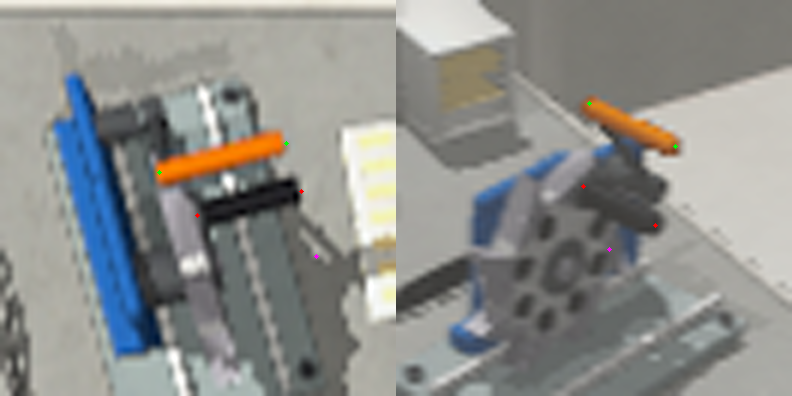

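View pics/f_top.png

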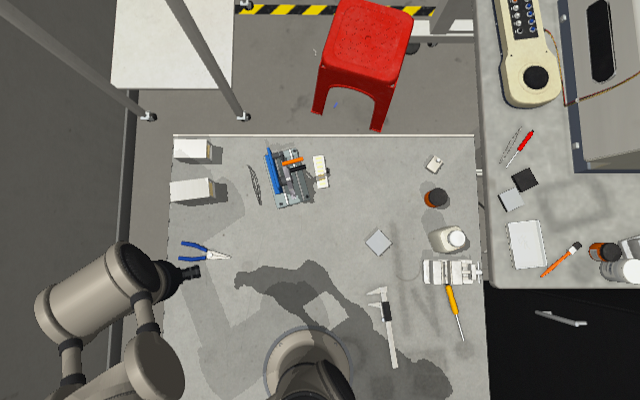

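```bash
python3 -c "
from h import *
print(close_job())"
```

```text
the job is handed in; nothing more can be done
None
```

I moved the wheel back one notch using only fingertip pushes, and handed the job in at about 20 s on the clock.

- **What I did:** I pushed the orange bar over until the pawl lay back on its stop, then pushed the knob back to a wheel value of about 0.6. I tipped the pawl down from the far side of the bar. Last, I pushed the knob gently until the pawl caught, at about 6 N with the tool no longer moving, and moved clear.
- **Last checks:** In both cameras the knob lies where a wheel value of 0.785 would put it, and the bar lies at its pawl-down position. In the final top picture the loose things look where they started. The wrist force was near zero and the robot was clear of everything.
- **What disagreed:** In the side camera the fingertips appeared about 20 mm farther back along the tool than the stated TCP. I drove the pushes lower to allow for this, and the contacts came where that correction predicted.

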